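Build a stickered drying stack

ROBOT

A 7-joint arm with a two-finger parallel gripper is mounted at the origin on the work surface. World frame = base frame: x ahead of the robot, y to its left, z up, the work surface at z = 0. Lengths are in m, angles in rad, forces in N, time in s.
With the tool pointing down it reaches from about 0.425 to 0.875 m from the base axis. Payload 8.4 kg.
Tool frame: the origin (TCP) lies at the very end of the fingers, on their centre line; the grasp point (between the pads) lies 19 mm behind it; z points along the fingers, y is the line along which they close (so a half turn about z gives the same grasp; the last joint's range is limited). The gripper opens to 87 mm and grips with 3 to 60 N. Pads are 19 mm wide; open, the fingers measure 117 mm over their backs; the gripper's body (75 mm by 190 mm) begins 51 mm behind the grasp point.
Start: joints at [-1.225, 0.333, 0.04, 1.465, -0.013, 1.343, -0.059], TCP at [0.28, 0.587, 0.223] pointing down, gripper open.
Joint ranges: [-2.58, 2.58], [-0.38, 2.09], [-1.3, 1.39], [0.25, 2.4], [-1.5, 4.64], [0.08, 2.09], [-2.65, 2.65]. Speed limits (rad/s): [2.22, 2.22, 2.79, 2.79, 3.14, 3.14, 3.14].

INTERFACE

Orientations are given as [roll, pitch, yaw] about the fixed x, y, z axes, in that order (R = Rz(yaw) Ry(pitch) Rx(roll)).
In Python, from rig import r gives the robot as it stands.
- The arm moves only by the tool carry_out, never from a script. Its argument "moves" is a list of rows, each a list of 7 numbers: the shift along the tool's x, y, z in m, then the turn, a rotation vector about the tool's x, y, z in degrees, then the opening, from -1 (shut) to 1 (fully open). In form: [[dx, dy, dz, wx, wy, wz, jaw], ...]. A call has 1 to 20 rows; each row shifts and turns the commanded pose from where the row before left it, along the tool's axes as they then stand; what a row does not reach is not made up. A row lasts 1/12 s, in which the tool goes at most 41.7 mm and 7.16 degrees, less where a joint would pass 70% of its speed; a pose out of reach is approached as far as the arm can. A call with a gripper value outside its range is refused whole. The fingers move at their own pace and stop on an object; "grip_force" is the grip in N (left out, the last holds). Time passes only in rows, so rows that do not move let the fingers close. It gives the time, the measured TCP pose, the force, the opening and the grip force at its end, in the units of the state.
- r.get_obs(): the state, without advancing time (a new reading comes with each control period).
- r.read_camera(name): name is "side" or "top"; returns a dict with "pixels" (400x640x3 uint8, blue, green, red), "fx", "fy", "cx", "cy" (pixels), "k1" (the pictures are not rectified: a ray, as slopes to the right and down, at radius r is drawn at 1 + k1 r^2 times it, then the intrinsics apply), "camera_from_world" (4x4, takes a point from world to camera coordinates). Camera axes: x right, y up, looking along -z (the intrinsics and any distortion apply to the point x, -y, -z); pixel columns grow to the right and rows downward; lengths in m; the calibration is good to about 2 mm. A picture is of the moment at which its call begins. There is no depth.
- r.finish_job(): hands the job in; it is judged then, once.
The state is a dict: "clock": time; "qpos": joint angles; "qvel": joint speeds; "effort": joint torques, N m; "tool_pos": TCP position; "eef_rot": TCP orientation; "force": force on the tool from outside, world axes, zero at the start; "ft_torque": the same for the moment, N m; "finger_gap": opening from 0.0 (shut) to 1.0 (fully open); "grip_force": force on a finger pad.
Only numpy, scipy, OpenCV 4.12 (cv2) and the standard library are available. Lean on these libraries where they do the work, as an engineer would, in place of code of your own. Each camera call takes 0.05 s, during which the arm holds its last target. There are 200 camera calls.

TASK

Build up the timber drying stack on the two-bearer stand: lay the wide board flat and centred across both bearers, then one sticker crosswise on it directly over each bearer, then the narrow board on the two stickers, centred and in line with the wide board. Finally lower the steel weight gently, without dropping it, onto the middle of the narrow board. Let go of everything with the whole stack in place and square to the stand, and do not knock over the glue bottle.

Things in the scene. Friction and masses are not known exactly. Their poses are not given: they have to be found in the camera images.
- stand: Fixed drying stand: two parallel dark wood bearers, each 100 (stand's x) by 22 by 30 mm high, centre lines at y = +60 and -60 mm, joined by a plywood strip 60 (x) by 160 (y) by 10 mm high. Origin: on the table, at the stand's centre; z up. Boards lie along its y axis, bridging both bearers; stickers lie along its x axis.
- wide_board: Loose pale pine board, the wider of the two: 60 (its x) by 190 (its y, the length) by 20 mm thick (z), about 0.11 kg, lying flat. Origin at the centre of its underside.
- narrow_board: Loose pale pine board, the narrower of the two: 40 (its x) by 180 (its y, the length) by 20 mm thick (z), about 0.07 kg, lying flat. Origin at the centre of its underside.
- sticker_a: Loose spacer stick (sticker) of darker wood, 100 (its x, the length) by 18 by 18 mm, about 0.025 kg, lying flat. Origin at the centre of its underside. The two stickers are identical and either may go over either bearer.
- sticker_b: The other sticker, identical: 100 (its x, the length) by 18 by 18 mm, origin at the centre of its underside.
- weight: Loose plain dark steel block, 44 (its x) by 60 (its y) by 36 mm high (z), about 0.75 kg. Origin at the centre of its underside. It may sit either way round on the stack.
- glue: White glue bottle with an orange cap, 48 mm diameter, 130 mm high, standing loose on the table beyond the work pieces. Origin at the centre of its underside. Not to be knocked over.
Things that resemble listed ones, but are neither listed nor needed, are in the scene too. Leave any pink or turquoise look-alike of the weight alone.

How it is judged:
On the way, in this order (a step that is already met when the one before it is completed fails the run):
1. the wide board lies flat across both bearers, released (x of wide_board in the frame of stand between -0.012 and 0.012 m and y of wide_board in the frame of stand between -0.012 and 0.012 m and z of wide_board in the frame of stand between 0.026 and 0.036 m and angle between wide_board's own z axis and vertical below 0.08 rad and angle between the y axis of wide_board and the y axis of stand, either way round below 0.15 rad and contact force between the fingers and wide_board below 0.3 N and linear speed of wide_board below 0.02 m/s), for 0.2 s.
2. a sticker lies across the wide board over each bearer, released (x of wide_board in the frame of stand between -0.012 and 0.012 m and y of wide_board in the frame of stand between -0.012 and 0.012 m and z of wide_board in the frame of stand between 0.026 and 0.036 m and angle between wide_board's own z axis and vertical below 0.08 rad and angle between the y axis of wide_board and the y axis of stand, either way round below 0.15 rad and (((x of sticker_a in the frame of stand between -0.02 and 0.02 m and y of sticker_a in the frame of stand between 0.048 and 0.072 m and z of sticker_a in the frame of stand between 0.046 and 0.056 m and angle between sticker_a's own z axis and vertical below 0.08 rad and angle between the y axis of sticker_a and the y axis of stand, either way round below 0.15 rad) and (x of sticker_b in the frame of stand between -0.02 and 0.02 m and y of sticker_b in the frame of stand between -0.072 and -0.048 m and z of sticker_b in the frame of stand between 0.046 and 0.056 m and angle between sticker_b's own z axis and vertical below 0.08 rad and angle between the y axis of sticker_b and the y axis of stand, either way round below 0.15 rad)) or ((x of sticker_a in the frame of stand between -0.02 and 0.02 m and y of sticker_a in the frame of stand between -0.072 and -0.048 m and z of sticker_a in the frame of stand between 0.046 and 0.056 m and angle between sticker_a's own z axis and vertical below 0.08 rad and angle between the y axis of sticker_a and the y axis of stand, either way round below 0.15 rad) and (x of sticker_b in the frame of stand between -0.02 and 0.02 m and y of sticker_b in the frame of stand between 0.048 and 0.072 m and z of sticker_b in the frame of stand between 0.046 and 0.056 m and angle between sticker_b's own z axis and vertical below 0.08 rad and angle between the y axis of sticker_b and the y axis of stand, either way round below 0.15 rad))) and contact force between the fingers and sticker_a below 0.3 N and linear speed of each of sticker_a, sticker_b below 0.02 m/s and contact force between the fingers and sticker_b below 0.3 N), for 0.2 s.
3. the narrow board lies on the two stickers, released (x of wide_board in the frame of stand between -0.012 and 0.012 m and y of wide_board in the frame of stand between -0.012 and 0.012 m and z of wide_board in the frame of stand between 0.026 and 0.036 m and angle between each of wide_board, narrow_board's own z axis and vertical below 0.08 rad and angle between the y axis of each of wide_board, narrow_board and the y axis of stand, either way round below 0.15 rad and (((x of sticker_a in the frame of stand between -0.02 and 0.02 m and y of sticker_a in the frame of stand between 0.048 and 0.072 m and z of sticker_a in the frame of stand between 0.046 and 0.056 m and angle between sticker_a's own z axis and vertical below 0.08 rad and angle between the y axis of sticker_a and the y axis of stand, either way round below 0.15 rad) and (x of sticker_b in the frame of stand between -0.02 and 0.02 m and y of sticker_b in the frame of stand between -0.072 and -0.048 m and z of sticker_b in the frame of stand between 0.046 and 0.056 m and angle between sticker_b's own z axis and vertical below 0.08 rad and angle between the y axis of sticker_b and the y axis of stand, either way round below 0.15 rad)) or ((x of sticker_a in the frame of stand between -0.02 and 0.02 m and y of sticker_a in the frame of stand between -0.072 and -0.048 m and z of sticker_a in the frame of stand between 0.046 and 0.056 m and angle between sticker_a's own z axis and vertical below 0.08 rad and angle between the y axis of sticker_a and the y axis of stand, either way round below 0.15 rad) and (x of sticker_b in the frame of stand between -0.02 and 0.02 m and y of sticker_b in the frame of stand between 0.048 and 0.072 m and z of sticker_b in the frame of stand between 0.046 and 0.056 m and angle between sticker_b's own z axis and vertical below 0.08 rad and angle between the y axis of sticker_b and the y axis of stand, either way round below 0.15 rad))) and x of narrow_board in the frame of stand between -0.012 and 0.012 m and y of narrow_board in the frame of stand between -0.015 and 0.015 m and z of narrow_board in the frame of stand between 0.064 and 0.074 m and contact force between the fingers and narrow_board below 0.3 N and linear speed of narrow_board below 0.02 m/s), for 0.2 s.
At the end, for the whole second after the job is handed in: In the stand's frame: wide board within 12 mm of centre; sticker on it over each bearer, within 12 mm of its line (20 mm lengthwise); narrow board on them within 12 mm (15 lengthwise); all square within 0.15 rad; weight on top within 15 mm; level within 0.08 rad, released, at rest; glue upright (all of step 3 and x of weight in the frame of stand between -0.015 and 0.015 m and y of weight in the frame of stand between -0.015 and 0.015 m and z of weight in the frame of stand between 0.084 and 0.094 m and angle between weight's own z axis and vertical below 0.08 rad and contact force between the fingers and wide_board below 0.3 N and linear speed of each of wide_board, sticker_a, sticker_b, weight below 0.02 m/s and contact force between the fingers and sticker_a below 0.3 N and contact force between the fingers and sticker_b below 0.3 N and contact force between the fingers and weight below 0.3 N and angle between glue's own z axis and vertical below 0.3 rad); the robot touches nothing.
It fails at once if the weight is dropped onto the stack (it meets the narrow board faster than 0.6 m/s) (z of weight in the frame of stand between 0.08 and 0.1 m and horizontal distance between weight and stand below 0.06 m and linear speed of weight above 0.6 m/s).
It fails at once if the glue bottle is knocked over (angle between glue's own z axis and vertical above 0.6 rad).
It also fails if it takes over 120 s, if anything falls off the work surface, if the arm or the gripper's body presses on something with over 40 N, if the wrist force passes 120 N, or if a joint passes its speed limit or range.

## Working session

There is one attempt and no reset: what is moved stays moved. The work goes in short steps, Python scripts to look and compute and a tool call to move; the robot and the scene stay as the last step left them, time stands still between calls to the robot, and variables do not carry over. Pictures are saved under pics/ and viewed, at most 14 in all, crops included, and the job is handed in when it is done.

Besides the shell and the picture viewer there is one more tool, called after "Emit:" by a JSON object that holds its "api" and its "payload". carry_out: Moves the arm, as the interface text tells. Its arguments: {"type":"object","properties":{"moves":{"type":"array"},"grip_force":{"type":"number"}},"required":["moves"]}

```bash
ls; mkdir -p pics; python3 - <<'E'
from rig import r
import cv2,numpy as np
for n in("top","side"):
    c=r.read_camera(n); cv2.imwrite(f"pics/{n}0.png",c["pixels"]); print(n,c["fx"],c["fy"],c["cx"],c["cy"],c["k1"],np.round(c["camera_from_world"],3).tolist())
o=r.get_obs(); print(o)
E
```

```text
pics
top 406.2663368087638 406.2663368087638 328.1350204309273 205.04305001051733 0.026490439932150514 [[-0.017, -1.0, 0.021, 0.012], [0.999, -0.016, 0.028, -0.543], [-0.028, 0.021, 0.999, -0.99], [0.0, 0.0, 0.0, 1.0]]
side 496.2167741337907 496.2167741337907 325.7873540360036 200.55210753702752 -0.12316945401539353 [[0.833, -0.553, 0.007, -0.456], [0.291, 0.449, 0.845, -0.195], [-0.47, -0.701, 0.535, -1.066], [0.0, 0.0, 0.0, 1.0]]
{'clock': 0.1, 'qpos': array([-1.22521329,  0.33386964,  0.03990742,  1.46615903, -0.01341571,
        1.34331576, -0.05851006]), 'qvel': array([-1.00823585e-03,  7.54904168e-04,  3.91737025e-04, -1.22329827e-03,
       -1.38876121e-03,  8.07400031e-05,  1.01675161e-03]), 'effort': array([ 4.56866459e-03, -6.57816267e+01,  1.34034902e+00, -4.04712868e+01,
       -5.96957328e-02,  4.08395764e-02,  3.83864801e-05]), 'tool_pos': array([0.27952647, 0.58636032, 0.22174134]), 'eef_rot': array([-3.14011040e+00,  9.58974555e-05,  2.69674854e+00]), 'force': array([ 0.11099048, -0.09532448, -0.25912111]), 'ft_torque': array([-0.00930797,  0.00479438, -0.0316097 ]), 'grip_force': 0.0, 'finger_gap': 1.0008888448565467}
```

View pics/top0.png

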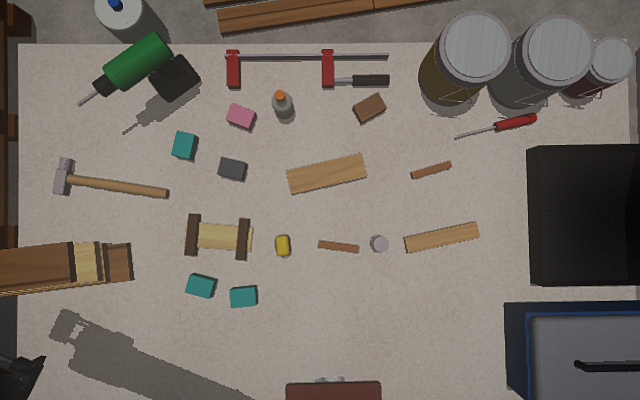

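View pics/side0.png

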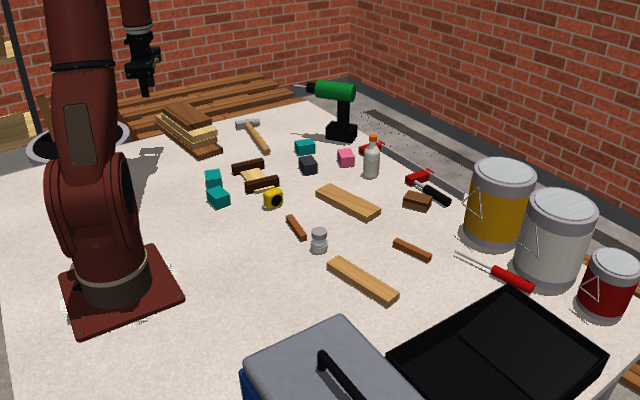

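```bash
cat > h.py <<'E'
from rig import r
import cv2,numpy as np
from scipy.spatial.transform import Rotation as R
def cam(n): return r.read_camera(n)
def ray(c,u,v):
    p=np.array([(u-c["cx"])/c["fx"],(v-c["cy"])/c["fy"]]); s=p.copy()
    for _ in range(20): s=p/(1+c["k1"]*(s@s))
    M=c["camera_from_world"]; A=M[:3,:3].T
    return -A@M[:3,3], A@np.array([s[0],-s[1],-1])
def at(c,u,v,z):
    o,d=ray(c,u,v); return (o+d*(z-o[2])/d[2])[:2]
def proj(c,P):
    q=c["camera_from_world"]@np.append(P,1); s=np.array([q[0],-q[1]])/-q[2]; s=s*(1+c["k1"]*(s@s))
    return s[0]*c["fx"]+c["cx"],s[1]*c["fy"]+c["cy"]
def crop(c,x,y,w,h,k,f):
    im=c["pixels"][y:y+h,x:x+w]; im=cv2.resize(im,None,fx=k,fy=k,interpolation=cv2.INTER_CUBIC)
    for i in range(0,w,20): cv2.putText(im,str(x+i),(i*k,10),0,.35,(0,0,255)); cv2.line(im,(i*k,12),(i*k,20),(0,0,255))
    for i in range(0,h,20): cv2.putText(im,str(y+i),(0,i*k+4),0,.35,(0,0,255)); cv2.line(im,(24,i*k),(32,i*k),(0,0,255))
    cv2.imwrite("pics/"+f,im)
E
python3 - <<'E'
from h import *
c=cam("top")
crop(c,175,145,120,120,5,"a.png");crop(c,280,145,100,120,5,"b.png");crop(c,395,145,100,120,5,"c.png")
E
```

```text
(no output)
```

View pics/a.png

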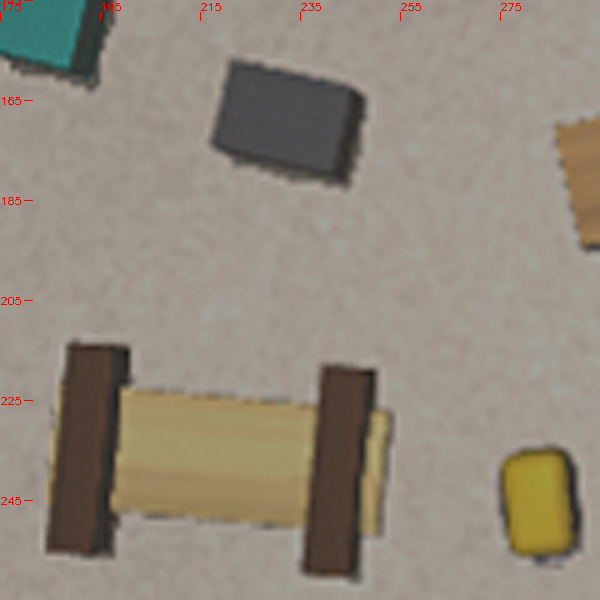

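View pics/b.png

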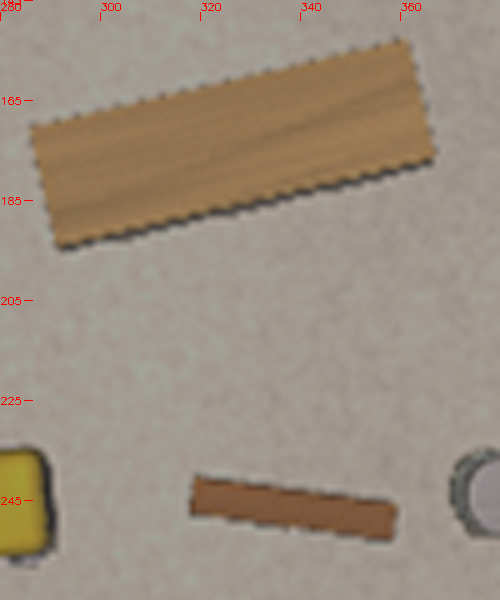

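View pics/c.png

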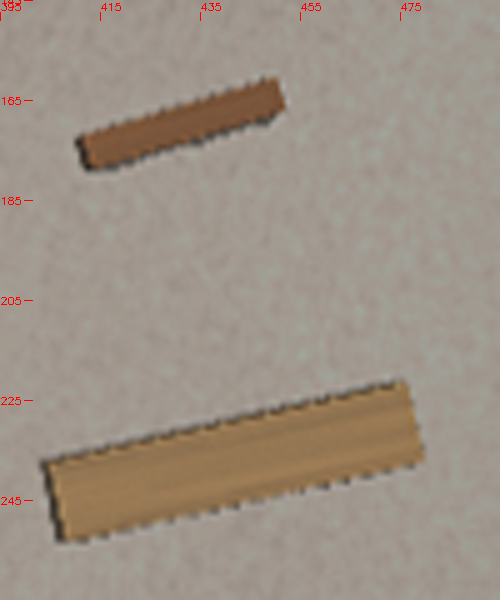

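```bash
cat > pose.py <<'E'
from h import *
def pose(c,x0,y0,k,pts,z):
    W=np.array([at(c,x0+(u+.5)/k-.5,y0+(v+.5)/k-.5,z) for u,v in pts])
    m=W.mean(0); l=((W[1]+W[2])-(W[0]+W[3]))/2; w=((W[0]+W[1])-(W[3]+W[2]))/2
    return m,np.linalg.norm(l),np.linalg.norm(w),np.degrees(np.arctan2(l[1],l[0])),np.degrees(np.arctan2(w[1],w[0]))
E
python3 - <<'E'
from pose import *
c=cam("top")
def s(n,*a):
    m,l,w,al,aw=pose(c,*a); print(n,m.round(4),"len %.3f wid %.3f long-dir %.1f wid-dir %.1f"%(l,w,al,aw)); return m
s("weight",175,145,5,[(232,60),(352,90),(333,180),(213,147)],.036)
a=s("bearL",175,145,5,[(68,345),(115,346),(97,553),(47,550)],.03)
b=s("bearR",175,145,5,[(323,366),(372,369),(352,577),(303,573)],.03)
d=a-b; print("stand",(a+b)/2,np.linalg.norm(d),np.degrees(np.arctan2(d[1],d[0])))
s("wide",280,145,5,[(31,126),(408,40),(434,155),(58,245)],.02)
s("stB",280,145,5,[(195,476),(397,504),(392,540),(191,514)],.018)
s("stC",395,145,5,[(83,138),(275,78),(285,107),(93,168)],.018)
s("narrow",395,145,5,[(50,463),(405,381),(424,459),(66,540)],.02)
s("glue",0,0,1,[(280,96)]*4,.13)
o=r.get_obs(); print(R.from_euler('xyz',o["eef_rot"]).as_matrix().round(3))
E
```

```text
weight [0.6332 0.2331] len 0.059 wid 0.043 long-dir -105.6 wid-dir -12.7
bearL [0.4786 0.3304] len 0.023 wid 0.098 long-dir -93.5 wid-dir -5.7
bearR [0.4655 0.2101] len 0.023 wid 0.099 long-dir -95.2 wid-dir -6.1
stand [0.47207453 0.27026761] 0.1210327536993826 83.78360920322365
wide [0.6211 0.0069] len 0.188 wid 0.058 long-dir -77.7 wid-dir 11.8
stB [ 0.4425 -0.0195] len 0.099 wid 0.018 long-dir -98.7 wid-dir -8.0
stC [ 0.6265 -0.2504] len 0.099 wid 0.015 long-dir -73.4 wid-dir 17.4
narrow [ 0.4613 -0.2713] len 0.178 wid 0.038 long-dir -78.2 wid-dir 11.3
glue [0.7772 0.106 ] len 0.000 wid 0.000 long-dir 0.0 wid-dir 0.0
[[-0.903  0.43  -0.   ]
 [ 0.43   0.903 -0.001]
 [-0.    -0.001 -1.   ]]
```

The weight could be confused with pink (241,116), turquoise (184,145), (200,286) and (243,297), or the brown block (369,108). The dark steel block at (232,168) matches the description and measures 59×43 mm in crop a. The wide board at (327,173) measures 188×58 mm and the narrow one at (441,237) 178×38 mm. The stickers are at (338,246) and (431,170), and the stand is at (218,237).

```bash
cat > go.py <<'E'
import sys
from h import *
# go.py x y z phi : turn wz (deg), then shift in tool axes after the turn
x,y,z,phi=map(float,sys.argv[1:5]); o=r.get_obs(); M=R.from_euler('xyz',o["eef_rot"]).as_matrix()
now=np.degrees(np.arctan2(M[1,1],M[0,1])); t=-(phi-now); t=(t+90)%180-90 if len(sys.argv)<6 else t
f=np.radians(now-t); A=np.array([[-np.sin(f),np.cos(f),0],[np.cos(f),np.sin(f),0],[0,0,-1]])
print("clock %.1f phi %.1f q7 %.2f tilt %.3f pos %s F %s gap %.3f grip %.1f"%(o["clock"],now,o["qpos"][6],np.degrees(np.arccos(-M[2,2])),o["tool_pos"].round(4),o["force"].round(1),o["finger_gap"],o["grip_force"]))
print("turn %.1f then shift"%t,(A@(np.array([x,y,z])-o["tool_pos"])).round(4))
E
```

Emit:
{"api": "carry_out", "payload": {"moves": [[0,0,0,0,0,6.6,1],[0,0,0,0,0,6.6,1],[0,0,0,0,0,6.6,1],[0,0,0,0,0,6.6,1],[0,0,0,0,0,6.6,1],[0,0,0,0,0,6.6,1],[0,0,0,0,0,6.6,1],[0,0,0,0,0,6.5,1],[-0.03,0.01,0,0,0,0,1],[-0.03,0.01,0,0,0,0,1],[-0.03,0.01,0,0,0,0,1],[-0.03,0.01,0,0,0,0,1],[-0.03,0.01,0,0,0,0,1],[-0.03,0.01,0,0,0,0,1],[-0.03,0.01,0,0,0,0,1],[-0.03,0.01,0,0,0,0,1],[-0.03,0.01,0,0,0,0,1],[-0.03,0.01,0,0,0,0,1],[-0.03,0.01,0,0,0,0,1],[-0.03,0.01,0,0,0,0,1]]}}

```text
clock: 1.87
tool_pos: [0.4713, 0.2574, 0.2226]
eef_rot: [3.142, -0.0, 1.777]
force: [-0.1, 1.1, -0.2]
finger_gap: 0.999
grip_force: 0.0
```

```bash
python3 go.py .6211 .0069 .1 11.8
```

```text
clock 1.9 phi 11.8 q7 -0.34 tilt 0.011 pos [0.4713 0.2574 0.2226] F [-0.1  1.1 -0.2] gap 0.999 grip 0.0
turn 0.0 then shift [-0.2759  0.0954  0.1226]
```

Emit:
{"api": "carry_out", "payload": {"moves": [[-0.031,0.0105,0.01,0,0,0,1],[-0.031,0.0105,0.01,0,0,0,1],[-0.031,0.0105,0.01,0,0,0,1],[-0.031,0.0105,0.01,0,0,0,1],[-0.031,0.0105,0.01,0,0,0,1],[-0.031,0.0105,0.01,0,0,0,1],[-0.031,0.0105,0.01,0,0,0,1],[-0.031,0.0105,0.01,0,0,0,1],[-0.029,0.0105,0.01,0,0,0,1],[0,0,0.02,0,0,0,1],[0,0,0.02,0,0,0,1],[0,0,0.02,0,0,0,1],[0,0,0,0,0,0,1],[0,0,0,0,0,0,1]]}}

```text
clock: 3.03
tool_pos: [0.6192, 0.0071, 0.0719]
eef_rot: [-3.139, 0.0, 1.777]
force: [0.4, 0.6, 0.5]
finger_gap: 0.995
grip_force: 0.0
```

```bash
python3 go.py .6211 .0069 .005 11.8
```

```text
clock 3.0 phi 11.8 q7 0.32 tilt 0.137 pos [0.6192 0.0071 0.0719] F [0.4 0.6 0.5] gap 0.995 grip 0.0
turn 0.0 then shift [-0.0006  0.0018  0.0669]
```

Emit:
{"api": "carry_out", "payload": {"moves": [[0,0.002,0.02,0,0,0,1],[0,0,0.02,0,0,0,1],[0,0,0.015,0,0,0,1],[0,0,0.011,0,0,0,1],[0,0,0,0,0,0,-1],[0,0,0,0,0,0,-1],[0,0,0,0,0,0,-1],[0,0,0,0,0,0,-1],[0,0,0,0,0,0,-1],[0,0,0,0,0,0,-1],[0,0,0,0,0,0,-1],[0,0,-0.01,0,0,0,-1],[0,0,-0.02,0,0,0,-1],[0,0,-0.03,0,0,0,-1],[0,0,-0.03,0,0,0,-1],[0,0,-0.03,0,0,0,-1],[0,0,0,0,0,0,-1],[0,0,0,0,0,0,-1]], "grip_force": 20}}

```text
clock: 4.53
tool_pos: [0.6232, 0.0075, 0.1289]
eef_rot: [3.138, -0.0, 1.777]
force: [0.1, 0.1, -0.9]
finger_gap: 0.687
grip_force: 20.0
```

```bash
python3 go.py .4721 .2703 .1 -6.1
```

```text
clock 4.5 phi 11.8 q7 0.30 tilt 0.222 pos [0.6232 0.0075 0.1289] F [ 0.1  0.1 -0.9] gap 0.687 grip 20.0
turn 17.9 then shift [ 0.2453 -0.1781  0.0289]
```

Emit:
{"api": "carry_out", "payload": {"moves": [[0,0,0,0,0,6,-1],[0,0,0,0,0,6,-1],[0,0,0,0,0,5.9,-1],[0.015,-0.011,0,0,0,0,-1],[0.025,-0.018,0,0,0,0,-1],[0.025,-0.018,0,0,0,0,-1],[0.025,-0.018,0,0,0,0,-1],[0.025,-0.018,0,0,0,0,-1],[0.025,-0.018,0,0,0,0,-1],[0.025,-0.018,0,0,0,0,-1],[0.025,-0.018,0,0,0,0,-1],[0.025,-0.018,0,0,0,0,-1],[0.02,-0.015,0.015,0,0,0,-1],[0.01,-0.008,0.015,0,0,0,-1],[0,0,0,0,0,0,-1],[0,0,0,0,0,0,-1],[0,0,0,0,0,0,-1]]}}

```text
clock: 5.95
tool_pos: [0.4714, 0.2687, 0.0965]
eef_rot: [-3.141, 0.001, 1.463]
force: [0.3, -1.0, -0.3]
finger_gap: 0.686
grip_force: 20.0
```

```bash
python3 go.py .4721 .2703 .0365 -6.1
```

```text
clock 6.0 phi -6.2 q7 -0.59 tilt 0.068 pos [0.4714 0.2687 0.0965] F [ 0.3 -1.  -0.3] gap 0.686 grip 20.0
turn -0.1 then shift [0.0017 0.0005 0.06  ]
```

Emit:
{"api": "carry_out", "payload": {"moves": [[0.002,0,0.02,0,0,0,-1],[0,0,0.02,0,0,0,-1],[0,0,0.01,0,0,0,-1],[0,0,0.004,0,0,0,-1],[0,0,0.002,0,0,0,-1],[0,0,0,0,0,0,-1],[0,0,0,0,0,0,-1],[0,0,0,0,0,0,-1]]}}

```text
clock: 6.62
tool_pos: [0.4718, 0.2723, 0.0415]
eef_rot: [3.141, -0.001, 1.464]
force: [0.9, 0.7, -0.9]
finger_gap: 0.686
grip_force: 20.0
```

Emit:
{"api": "carry_out", "payload": {"moves": [[0,0,0.002,0,0,0,-1],[0,0,0.001,0,0,0,-1],[0,0,0,0,0,0,-1],[0,0,0,0,0,0,-1]]}}

```text
clock: 6.95
tool_pos: [0.4712, 0.272, 0.0376]
eef_rot: [-3.142, 0.0, 1.465]
force: [-0.2, 0.7, -1.5]
finger_gap: 0.689
grip_force: 20.0
```

Emit:
{"api": "carry_out", "payload": {"moves": [[0,0,0.001,0,0,0,-1],[0,0,0.001,0,0,0,-1],[0,0,0,0,0,0,-1],[0,0,0,0,0,0,-1]]}}

```text
clock: 7.28
tool_pos: [0.4712, 0.2722, 0.0372]
eef_rot: [-3.141, -0.001, 1.465]
force: [-7.1, -4.8, 20.2]
finger_gap: 0.687
grip_force: 20.0
```

Emit:
{"api": "carry_out", "payload": {"moves": [[0,0,-0.001,0,0,0,-1],[0,0,0,0,0,0,1],[0,0,0,0,0,0,1],[0,0,0,0,0,0,1],[0,0,0,0,0,0,1],[0,0,0,0,0,0,1],[0,0,-0.01,0,0,0,1],[0,0,-0.02,0,0,0,1],[0,0,-0.03,0,0,0,1],[0,0,-0.03,0,0,0,1],[0,0,-0.03,0,0,0,1]]}}

```text
clock: 8.2
tool_pos: [0.4711, 0.2716, 0.1585]
eef_rot: [3.141, 0.0, 1.464]
force: [-0.4, 0.5, -0.2]
finger_gap: 0.999
grip_force: 0.0
```

```bash
python3 go.py .4425 -.0195 .08 -8; python3 - <<'E'
from h import *
crop(cam("top"),175,195,120,75,6,"d.png")
E
```

```text
clock 8.2 phi -6.1 q7 -0.63 tilt 0.019 pos [0.4711 0.2716 0.1585] F [-0.4  0.5 -0.2] gap 0.999 grip 0.0
turn 1.9 then shift [-0.2922  0.0122  0.0785]
```

Emit:
{"api": "carry_out", "payload": {"moves": [[-0.03,0.001,0,0,0,1.9,0],[-0.03,0.001,0,0,0,0,0],[-0.03,0.001,0,0,0,0,0],[-0.03,0.001,0,0,0,0,0],[-0.03,0.001,0,0,0,0,0],[-0.03,0.001,0,0,0,0,0],[-0.03,0.001,0.01,0,0,0,0],[-0.03,0.001,0.02,0,0,0,0],[-0.03,0.001,0.02,0,0,0,0],[-0.022,0.003,0.02,0,0,0,0],[0,0,0,0,0,0,0],[0,0,0,0,0,0,0],[0,0,0,0,0,0,0]]}}

```text
clock: 9.33
tool_pos: [0.4439, -0.0185, 0.0872]
eef_rot: [3.141, -0.0, 1.431]
force: [0.5, 0.0, 0.5]
finger_gap: 0.5
grip_force: 0.0
```

```bash
python3 go.py .4425 -.0195 .004 -8; python3 - <<'E'
from h import *
crop(cam("top"),175,195,120,75,6,"d2.png")
E
```

```text
clock 9.3 phi -8.0 q7 -0.17 tilt 0.039 pos [ 0.4439 -0.0185  0.0872] F [0.5 0.  0.5] gap 0.500 grip 0.0
turn 0.0 then shift [-0.0012 -0.0013  0.0832]
```

View pics/d2.png

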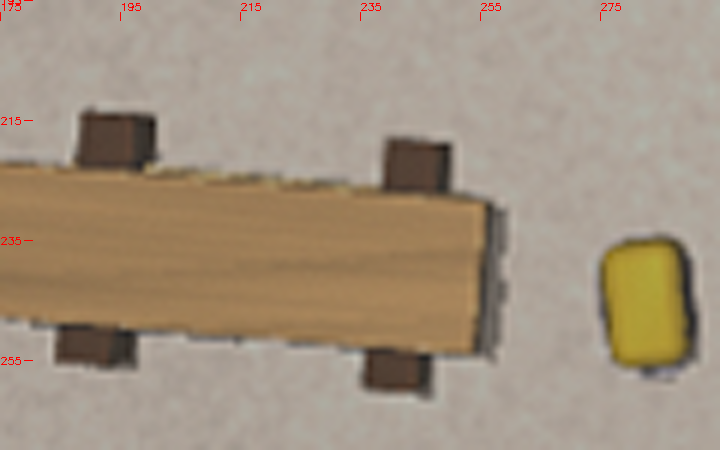

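Emit:
{"api": "carry_out", "payload": {"moves": [[-0.001,-0.001,0.02,0,0,0,0],[0,0,0.02,0,0,0,0],[0,0,0.02,0,0,0,0],[0,0,0.014,0,0,0,0],[0,0,0.004,0,0,0,0],[0,0,0.002,0,0,0,0],[0,0,0,0,0,0,0],[0,0,0,0,0,0,0]]}}

```text
clock: 10.05
tool_pos: [0.4432, -0.0193, 0.0075]
eef_rot: [3.14, -0.001, 1.432]
force: [0.3, 0.1, 0.8]
finger_gap: 0.497
grip_force: 0.0
```

```bash
python3 go.py .4425 -.0195 .004 -8; python3 - <<'E'
from pose import *
c=cam("top")
W=[at(c,175+u/6,195+v/6,.05) for u,v in[(487,199),(473,353)]]
print(W,"end",np.mean(W,0))
e=[at(c,175+u/6,195+v/6,.05) for u,v in[(5,163),(450,195),(5,320),(450,352)]]
for a,b in((0,1),(2,3)): d=e[a]-e[b]; print(np.degrees(np.arctan2(d[1],d[0])))
E
```

```text
clock 10.1 phi -8.0 q7 -0.02 tilt 0.080 pos [ 0.4432 -0.0193  0.0075] F [0.3 0.1 0.8] gap 0.497 grip 0.0
turn 0.0 then shift [-0.0003 -0.0007  0.0035]
[array([0.49073635, 0.17340699]), array([0.43107083, 0.17949198])] end [0.46090359 0.17644949]
84.80862662397699
84.68842578128012
```

The picture shows the wide board lying across both bearers, with its right end at about (255,240). Computed, it is within 2 mm and 1° of centre and square. Next is the first sticker.

Emit:
{"api": "carry_out", "payload": {"moves": [[0,-0.001,0.003,0,0,0,0],[0,0,0,0,0,0,-1],[0,0,0,0,0,0,-1],[0,0,0,0,0,0,-1],[0,0,0,0,0,0,-1],[0,0,0,0,0,0,-1],[0,0,0,0,0,0,-1],[0,0,-0.01,0,0,0,-1],[0,0,-0.02,0,0,0,-1],[0,0,-0.03,0,0,0,-1],[0,0,-0.03,0,0,0,-1],[0,0,-0.03,0,0,0,-1],[0,0,-0.03,0,0,0,-1],[0,0,0,0,0,0,-1],[0,0,0,0,0,0,-1]], "grip_force": 15}}

```text
clock: 11.35
tool_pos: [0.4425, -0.0195, 0.1554]
eef_rot: [3.138, -0.002, 1.431]
force: [0.2, -0.5, -0.4]
finger_gap: 0.203
grip_force: 15.0
```

```bash
python3 go.py .4784 .33 .12 84; python3 go.py .4657 .2106 .12 84; python3 go.py .4784 .33 .12 84 1;
```

```text
clock 11.3 phi -8.0 q7 -0.26 tilt 0.232 pos [ 0.4425 -0.0195  0.1554] F [ 0.2 -0.5 -0.4] gap 0.203 grip 15.0
turn 88.0 then shift [-0.0008 -0.3514  0.0354]
clock 11.3 phi -8.0 q7 -0.26 tilt 0.232 pos [ 0.4425 -0.0195  0.1554] F [ 0.2 -0.5 -0.4] gap 0.203 grip 15.0
turn 88.0 then shift [-0.0009 -0.2313  0.0354]
clock 11.3 phi -8.0 q7 -0.26 tilt 0.232 pos [ 0.4425 -0.0195  0.1554] F [ 0.2 -0.5 -0.4] gap 0.203 grip 15.0
turn -92.0 then shift [0.0008 0.3514 0.0354]
```

Emit:
{"api": "carry_out", "payload": {"moves": [[0,0,0,0,0,-7.1,-1],[0,0,0,0,0,-7.1,-1],[0,0,0,0,0,-7.1,-1],[0,0,0,0,0,-7.1,-1],[0,0,0,0,0,-7.1,-1],[0,0,0,0,0,-7.1,-1],[0,0,0,0,0,-7.1,-1],[0,0,0,0,0,-7.1,-1],[0,0,0,0,0,-7.1,-1],[0,0,0,0,0,-7.1,-1],[0,0,0,0,0,-7.0,-1],[0,0,0,0,0,-7.0,-1],[0,0,0,0,0,-7.0,-1],[0,0.015,0,0,0,0,-1],[0,0.03,0,0,0,0,-1],[0,0.03,0,0,0,0,-1],[0,0.03,0,0,0,0,-1],[0,0.03,0,0,0,0,-1],[0,0.03,0,0,0,0,-1],[0,0.03,0,0,0,0,-1]]}}

```text
clock: 13.02
tool_pos: [0.4609, 0.1751, 0.1524]
eef_rot: [-3.14, -0.001, 3.037]
force: [0.6, 0.5, -0.5]
finger_gap: 0.208
grip_force: 15.0
```

Emit:
{"api": "carry_out", "payload": {"moves": [[0,0.03,0,0,0,0,-1],[0,0.03,0,0,0,0,-1],[0,0.03,0,0,0,0,-1],[0,0.03,0,0,0,0,-1],[0,0.02,0,0,0,0,-1],[0,0.01,0,0,0,0,-1],[0,0.005,0.02,0,0,0,-1],[0,0,0.02,0,0,0,-1],[0,0,0,0,0,0,-1],[0,0,0,0,0,0,-1],[0,0,0,0,0,0,-1]]}}

```text
clock: 13.93
tool_pos: [0.4783, 0.3275, 0.1142]
eef_rot: [-3.141, 0.0, 3.036]
force: [0.5, -0.1, 0.2]
finger_gap: 0.203
grip_force: 15.0
```

```bash
python3 go.py .4784 .33 .056 84
```

```text
clock 13.9 phi 83.9 q7 0.97 tilt 0.026 pos [0.4783 0.3275 0.1142] F [ 0.5 -0.1  0.2] gap 0.203 grip 15.0
turn -0.1 then shift [0.0002 0.0025 0.0582]
```

Emit:
{"api": "carry_out", "payload": {"moves": [[0,0.002,0.02,0,0,0,-1],[0,0,0.02,0,0,0,-1],[0,0,0.01,0,0,0,-1],[0,0,0.004,0,0,0,-1],[0,0,0.002,0,0,0,-1],[0,0,0,0,0,0,-1],[0,0,0,0,0,0,-1],[0,0,0,0,0,0,-1]]}}

```text
clock: 14.6
tool_pos: [0.4786, 0.3308, 0.0585]
eef_rot: [3.14, 0.001, 3.037]
force: [0.7, -0.2, 0.6]
finger_gap: 0.203
grip_force: 15.0
```

Emit:
{"api": "carry_out", "payload": {"moves": [[0,0,0.002,0,0,0,-1],[0,0,0.001,0,0,0,-1],[0,0,0,0,0,0,-1],[0,0,0,0,0,0,-1]]}}

```text
clock: 14.93
tool_pos: [0.478, 0.3305, 0.0545]
eef_rot: [-3.142, -0.0, 3.037]
force: [-0.3, 0.2, -0.5]
finger_gap: 0.205
grip_force: 15.0
```

Emit:
{"api": "carry_out", "payload": {"moves": [[0,0,0.001,0,0,0,-1],[0,0,0,0,0,0,-1],[0,0,0,0,0,0,-1]]}}

```text
clock: 15.18
tool_pos: [0.4782, 0.3305, 0.0537]
eef_rot: [3.141, 0.0, 3.037]
force: [-0.2, 0.3, 2.7]
finger_gap: 0.204
grip_force: 15.0
```

Emit:
{"api": "carry_out", "payload": {"moves": [[0,0,0,0,0,0,-0.1],[0,0,0,0,0,0,-0.1],[0,0,0,0,0,0,-0.1],[0,0,0,0,0,0,-0.1],[0,0,-0.01,0,0,0,-0.1],[0,0,-0.02,0,0,0,-0.1],[0,0,-0.03,0,0,0,-0.1],[0,0,-0.03,0,0,0,-0.1],[0,0,-0.03,0,0,0,-0.1],[0,0,0,0,0,0,-0.1]]}}

```text
clock: 16.02
tool_pos: [0.4808, 0.3318, 0.1802]
eef_rot: [3.135, 0.005, 3.036]
force: [0.7, 0.4, 0.3]
finger_gap: 0.451
grip_force: 0.0
```

```bash
python3 go.py .6265 -.2504 .08 17.4
```

```text
clock 16.0 phi 84.0 q7 0.93 tilt 0.493 pos [0.4808 0.3318 0.1802] F [0.7 0.4 0.3] gap 0.451 grip 0.0
turn 66.6 then shift [-0.5991 -0.0351  0.1002]
```

Emit:
{"api": "carry_out", "payload": {"moves": [[0,0,0,0,0,6.7,-0.1],[0,0,0,0,0,6.7,-0.1],[0,0,0,0,0,6.7,-0.1],[0,0,0,0,0,6.7,-0.1],[0,0,0,0,0,6.7,-0.1],[0,0,0,0,0,6.7,-0.1],[0,0,0,0,0,6.7,-0.1],[0,0,0,0,0,6.7,-0.1],[0,0,0,0,0,6.5,-0.1],[0,0,0,0,0,6.5,-0.1],[-0.03,-0.002,0,0,0,0,-0.1],[-0.03,-0.002,0,0,0,0,-0.1],[-0.03,-0.002,0,0,0,0,-0.1],[-0.03,-0.002,0,0,0,0,-0.1],[-0.03,-0.002,0,0,0,0,-0.1],[-0.03,-0.002,0,0,0,0,-0.1],[-0.03,-0.002,0,0,0,0,-0.1],[-0.03,-0.002,0,0,0,0,-0.1],[-0.03,-0.002,0,0,0,0,-0.1],[-0.03,-0.002,0,0,0,0,-0.1]]}}

```text
clock: 17.68
tool_pos: [0.549, 0.0368, 0.1742]
eef_rot: [3.141, -0.001, 1.875]
force: [0.5, 0.2, 0.2]
finger_gap: 0.449
grip_force: 0.0
```

Emit:
{"api": "carry_out", "payload": {"moves": [[-0.03,-0.002,0,0,0,0,-0.1],[-0.03,-0.002,0,0,0,0,-0.1],[-0.03,-0.002,0,0,0,0,-0.1],[-0.03,-0.002,0,0,0,0,-0.1],[-0.03,-0.002,0,0,0,0,-0.1],[-0.03,-0.002,0,0,0,0,-0.1],[-0.03,-0.002,0.02,0,0,0,-0.1],[-0.03,-0.001,0.02,0,0,0,-0.1],[-0.03,0,0.03,0,0,0,-0.1],[-0.03,0,0.02,0,0,0,-0.1],[0,0,0,0,0,0,-0.1],[0,0,0,0,0,0,-0.1],[0,0,0,0,0,0,-0.1]]}}

```text
clock: 18.77
tool_pos: [0.6243, -0.2518, 0.0846]
eef_rot: [3.141, -0.0, 1.875]
force: [-0.3, 0.1, 0.7]
finger_gap: 0.45
grip_force: 0.0
```

```bash
python3 go.py .6265 -.2504 .0045 17.4;  python3 - <<'E'
from h import *
crop(cam("top"),150,195,120,75,6,"e.png")
E
```

```text
clock 18.8 phi 17.4 q7 1.00 tilt 0.014 pos [ 0.6243 -0.2518  0.0846] F [-0.3  0.1  0.7] gap 0.450 grip 0.0
turn 0.0 then shift [0.0007 0.0025 0.0801]
```

View pics/e.png

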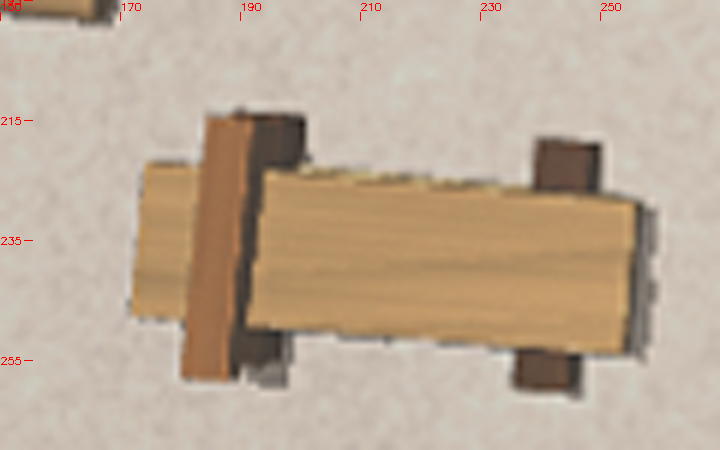

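The sticker lies across the board over the left bearer, from (188,215) to (185,258). I'll compute its pose and grasp the second one.

Emit:
{"api": "carry_out", "payload": {"moves": [[0.001,0.002,0.02,0,0,0,-0.1],[0,0,0.02,0,0,0,-0.1],[0,0,0.02,0,0,0,-0.1],[0,0,0.014,0,0,0,-0.1],[0,0,0.003,0,0,0,-0.1],[0,0,0,0,0,0,-0.1],[0,0,0,0,0,0,-0.1],[0,0,0,0,0,0,-0.1]]}}

```text
clock: 19.48
tool_pos: [0.6266, -0.2507, 0.0086]
eef_rot: [3.14, 0.001, 1.875]
force: [-0.5, 0.4, -0.1]
finger_gap: 0.449
grip_force: 0.0
```

```bash
python3 go.py .6265 -.2504 .0045 17.4; python3 - <<'E'
from pose import *
c=cam("top"); S=np.array([.4721,.2703]); a=np.radians(-6.0)
m,l,w,al,aw=pose(c,150,195,6,[(207,115),(254,117),(237,380),(182,378)],.068)
print(m,l,w,al,aw, "stand frame",np.array([[np.cos(a),np.sin(a)],[-np.sin(a),np.cos(a)]])@(m-S))
m,l,w,al,aw=pose(c,150,195,6,[(145,162),(637,200),(625,354),(132,316)],.05)
print(m,l,w,al,aw, "stand frame",np.array([[np.cos(a),np.sin(a)],[-np.sin(a),np.cos(a)]])@(m-S))
E
```

```text
clock 19.5 phi 17.4 q7 1.04 tilt 0.117 pos [ 0.6266 -0.2507  0.0086] F [-0.5  0.4 -0.1] gap 0.449 grip 0.0
turn 0.0 then shift [ 0.0003 -0.      0.0041]
[0.47677931 0.32909606] 0.0191304284257948 0.09986775045320055 -93.3950150350815 -4.854561240902195 stand frame [-0.00149219  0.05896309]
[0.47067914 0.2715245 ] 0.18989118528402021 0.0597355294333375 -95.5500172967031 -5.065693802707355 stand frame [-0.00154108  0.00106927]
```

Both are good. Gripping the second sticker.

Emit:
{"api": "carry_out", "payload": {"moves": [[0,0,0.004,0,0,0,-0.1],[0,0,0,0,0,0,-1],[0,0,0,0,0,0,-1],[0,0,0,0,0,0,-1],[0,0,0,0,0,0,-1],[0,0,0,0,0,0,-1],[0,0,0,0,0,0,-1],[0,0,-0.01,0,0,0,-1],[0,0,-0.02,0,0,0,-1],[0,0,-0.03,0,0,0,-1],[0,0,-0.03,0,0,0,-1],[0,0,-0.03,0,0,0,-1],[0,0,-0.03,0,0,0,-1],[0,0,0,0,0,0,-1],[0,0,0,0,0,0,-1]], "grip_force": 15}}

```text
clock: 20.78
tool_pos: [0.6266, -0.2511, 0.1558]
eef_rot: [3.138, 0.002, 1.875]
force: [-0.1, -0.2, -0.8]
finger_gap: 0.207
grip_force: 14.9
```

```bash
python3 go.py .4657 .2106 .115 84
```

```text
clock 20.8 phi 17.4 q7 0.96 tilt 0.220 pos [ 0.6266 -0.2511  0.1558] F [-0.1 -0.2 -0.8] gap 0.207 grip 14.9
turn -66.6 then shift [0.2083 0.4424 0.0408]
```

Emit:
{"api": "carry_out", "payload": {"moves": [[0,0,0,0,0,-6.7,-1],[0,0,0,0,0,-6.7,-1],[0,0,0,0,0,-6.7,-1],[0,0,0,0,0,-6.7,-1],[0,0,0,0,0,-6.7,-1],[0,0,0,0,0,-6.7,-1],[0,0,0,0,0,-6.7,-1],[0,0,0,0,0,-6.7,-1],[0,0,0,0,0,-6.5,-1],[0,0,0,0,0,-6.5,-1],[0.007,0.015,0,0,0,0,-1],[0.014,0.03,0,0,0,0,-1],[0.014,0.03,0,0,0,0,-1],[0.014,0.03,0,0,0,0,-1],[0.014,0.03,0,0,0,0,-1],[0.014,0.03,0,0,0,0,-1],[0.014,0.03,0,0,0,0,-1],[0.014,0.03,0,0,0,0,-1],[0.014,0.03,0,0,0,0,-1],[0.014,0.03,0,0,0,0,-1]]}}

```text
clock: 22.45
tool_pos: [0.5216, 0.0483, 0.1523]
eef_rot: [-3.141, -0.001, 3.037]
force: [0.9, 0.0, 0.7]
finger_gap: 0.206
grip_force: 14.9
```

Emit:
{"api": "carry_out", "payload": {"moves": [[0.014,0.03,0,0,0,0,-1],[0.014,0.03,0,0,0,0,-1],[0.014,0.03,0,0,0,0,-1],[0.014,0.03,0,0,0,0,-1],[0.014,0.025,0.01,0,0,0,-1],[0.005,0.012,0.015,0,0,0,-1],[0,0,0.015,0,0,0,-1],[0,0,0,0,0,0,-1],[0,0,0,0,0,0,-1],[0,0,0,0,0,0,-1]]}}

```text
clock: 23.28
tool_pos: [0.4652, 0.2101, 0.1134]
eef_rot: [-3.141, -0.0, 3.036]
force: [0.1, 0.2, 0.1]
finger_gap: 0.207
grip_force: 14.9
```

```bash
python3 go.py .4657 .2106 .055 84
```

```text
clock 23.3 phi 83.9 q7 1.02 tilt 0.024 pos [0.4652 0.2101 0.1134] F [0.1 0.2 0.1] gap 0.207 grip 14.9
turn -0.1 then shift [-0.0004  0.0006  0.0584]
```

Emit:
{"api": "carry_out", "payload": {"moves": [[0,0,0.02,0,0,0,-1],[0,0,0.02,0,0,0,-1],[0,0,0.01,0,0,0,-1],[0,0,0.004,0,0,0,-1],[0,0,0.003,0,0,0,-1],[0,0,0,0,0,0,-1],[0,0,0.001,0,0,0,-1],[0,0,0,0,0,0,-1],[0,0,0,0,0,0,-1]]}}

```text
clock: 24.03
tool_pos: [0.4653, 0.2111, 0.0557]
eef_rot: [3.141, 0.001, 3.037]
force: [-0.2, 0.3, -0.4]
finger_gap: 0.206
grip_force: 14.9
```

Emit:
{"api": "carry_out", "payload": {"moves": [[0,0,0.001,0,0,0,-1],[0,0,0.001,0,0,0,-1],[0,0,0,0,0,0,-1],[0,0,0,0,0,0,-1]]}}

```text
clock: 24.37
tool_pos: [0.4649, 0.2108, 0.0531]
eef_rot: [-3.142, -0.0, 3.037]
force: [1.5, -1.0, 0.4]
finger_gap: 0.206
grip_force: 14.9
```

Emit:
{"api": "carry_out", "payload": {"moves": [[0,0,0,0,0,0,-0.1],[0,0,0,0,0,0,-0.1],[0,0,0,0,0,0,-0.1],[0,0,0,0,0,0,-0.1],[0,0,-0.01,0,0,0,-0.1],[0,0,-0.02,0,0,0,-0.1],[0,0,-0.03,0,0,0,-0.1],[0,0,-0.03,0,0,0,-0.1],[0,0,-0.03,0,0,0,-0.1],[0,0,0,0,0,0,0.5]]}}

```text
clock: 25.2
tool_pos: [0.4677, 0.212, 0.1796]
eef_rot: [3.136, 0.006, 3.036]
force: [1.5, 0.6, 0.3]
finger_gap: 0.474
grip_force: 0.0
```

```bash
python3 go.py .4613 -.2713 .08 11.3
```

```text
clock 25.2 phi 84.0 q7 0.99 tilt 0.503 pos [0.4677 0.212  0.1796] F [1.5 0.6 0.3] gap 0.474 grip 0.0
turn 72.7 then shift [-0.4727 -0.101   0.0996]
```

Emit:
{"api": "carry_out", "payload": {"moves": [[0,0,0,0,0,6.7,0.5],[0,0,0,0,0,6.6,0.5],[0,0,0,0,0,6.6,0.5],[0,0,0,0,0,6.6,0.5],[0,0,0,0,0,6.6,0.5],[0,0,0,0,0,6.6,0.5],[0,0,0,0,0,6.6,0.5],[0,0,0,0,0,6.6,0.5],[0,0,0,0,0,6.6,0.5],[0,0,0,0,0,6.6,0.5],[0,0,0,0,0,6.6,0.5],[-0.03,-0.006,0,0,0,0,0.5],[-0.03,-0.006,0,0,0,0,0.5],[-0.03,-0.006,0,0,0,0,0.5],[-0.03,-0.006,0,0,0,0,0.5],[-0.03,-0.006,0,0,0,0,0.5],[-0.03,-0.006,0,0,0,0,0.5],[-0.03,-0.006,0,0,0,0,0.5],[-0.03,-0.006,0,0,0,0,0.5],[-0.03,-0.006,0,0,0,0,0.5]]}}

```text
clock: 26.87
tool_pos: [0.4648, -0.0661, 0.1737]
eef_rot: [3.141, -0.001, 1.768]
force: [1.0, 0.0, -0.2]
finger_gap: 0.746
grip_force: 0.0
```

Emit:
{"api": "carry_out", "payload": {"moves": [[-0.03,-0.007,0,0,0,0,0.5],[-0.03,-0.007,0,0,0,0,0.5],[-0.03,-0.007,0.02,0,0,0,0.5],[-0.03,-0.007,0.02,0,0,0,0.5],[-0.03,-0.007,0.02,0,0,0,0.5],[-0.03,-0.007,0.02,0,0,0,0.5],[-0.022,-0.002,0.02,0,0,0,0.5],[0,0,0,0,0,0,0.5],[0,0,0,0,0,0,0.5],[0,0,0,0,0,0,0.5]]}}

```text
clock: 27.7
tool_pos: [0.4617, -0.2709, 0.0736]
eef_rot: [3.141, -0.0, 1.768]
force: [0.0, 0.8, 0.2]
finger_gap: 0.749
grip_force: 0.0
```

```bash
python3 go.py .4613 -.2713 .005 11.3;  python3 - <<'E'
from h import *
crop(cam("top"),150,195,120,75,6,"f.png")
E
```

```text
clock 27.7 phi 11.3 q7 0.93 tilt 0.012 pos [ 0.4617 -0.2709  0.0736] F [0.  0.8 0.2] gap 0.749 grip 0.0
turn 0.0 then shift [-0.0003 -0.0004  0.0686]
```

View pics/f.png

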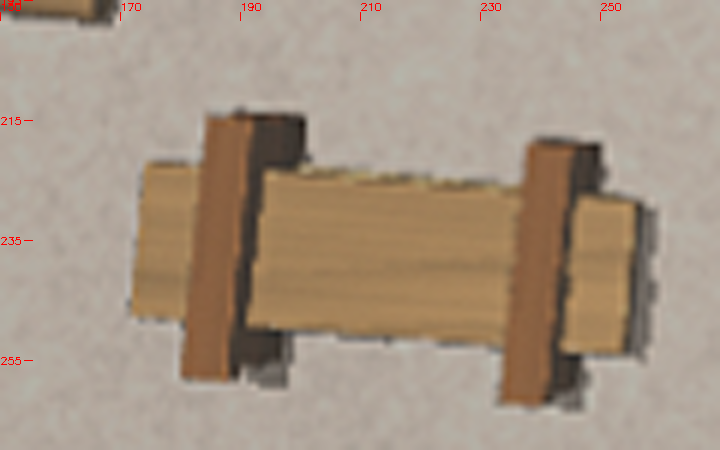

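Both stickers lie square over the bearers, centred near (187,237) and (239,240). Now the narrow board.

Emit:
{"api": "carry_out", "payload": {"moves": [[0,0,0.02,0,0,0,0.5],[0,0,0.02,0,0,0,0.5],[0,0,0.02,0,0,0,0.5],[0,0,0.008,0,0,0,0.5],[0,0,0,0,0,0,0.5],[0,0,0,0,0,0,-1],[0,0,0,0,0,0,-1],[0,0,0,0,0,0,-1],[0,0,0,0,0,0,-1],[0,0,0,0,0,0,-1],[0,0,0,0,0,0,-1],[0,0,0,0,0,0,-1],[0,0,-0.01,0,0,0,-1],[0,0,-0.02,0,0,0,-1],[0,0,-0.03,0,0,0,-1],[0,0,-0.03,0,0,0,-1],[0,0,-0.03,0,0,0,-1],[0,0,-0.03,0,0,0,-1],[0,0,0,0,0,0,-1],[0,0,0,0,0,0,-1]], "grip_force": 20}}

```text
clock: 29.42
tool_pos: [0.4623, -0.2716, 0.1569]
eef_rot: [3.138, 0.001, 1.768]
force: [-0.6, 0.4, -1.7]
finger_gap: 0.453
grip_force: 20.0
```

```bash
python3 go.py .4718 .2706 .14 -5.8;  python3 - <<'E'
from pose import *
c=cam("top"); S=np.array([.4721,.2703]); a=np.radians(-6.0)
m,l,w,al,aw=pose(c,150,195,6,[(528,141),(573,143),(550,405),(501,403)],.068)
print(m,l,w,al,aw, "stand frame",np.array([[np.cos(a),np.sin(a)],[-np.sin(a),np.cos(a)]])@(m-S))
E
```

```text
clock 29.4 phi 11.3 q7 0.83 tilt 0.196 pos [ 0.4623 -0.2716  0.1569] F [-0.6  0.4 -1.7] gap 0.453 grip 20.0
turn 17.1 then shift [ 0.5404 -0.0453  0.0169]
[0.46477559 0.20937937] 0.01782227756705915 0.1000272993487361 -93.55596855849502 -5.9990046851041425 stand frame [-0.00091635 -0.06135251]
```

Emit:
{"api": "carry_out", "payload": {"moves": [[0,0,0,0,0,5.7,-1],[0,0,0,0,0,5.7,-1],[0,0,0,0,0,5.7,-1],[0.015,-0.001,0,0,0,0,-1],[0.03,-0.0025,0,0,0,0,-1],[0.03,-0.0025,0,0,0,0,-1],[0.03,-0.0025,0,0,0,0,-1],[0.03,-0.0025,0,0,0,0,-1],[0.03,-0.0025,0,0,0,0,-1],[0.03,-0.0025,0,0,0,0,-1],[0.03,-0.0025,0,0,0,0,-1],[0.03,-0.0025,0,0,0,0,-1],[0.03,-0.0025,0,0,0,0,-1],[0.03,-0.0025,0,0,0,0,-1],[0.03,-0.0025,0,0,0,0,-1],[0.03,-0.0025,0,0,0,0,-1],[0.03,-0.0025,0,0,0,0,-1],[0.03,-0.0025,0,0,0,0,-1],[0.03,-0.0025,0,0,0,0,-1]]}}

```text
clock: 31.05
tool_pos: [0.4688, 0.1962, 0.1536]
eef_rot: [-3.139, 0.002, 1.47]
force: [0.6, -0.4, -0.4]
finger_gap: 0.462
grip_force: 20.0
```

Emit:
{"api": "carry_out", "payload": {"moves": [[0.03,-0.0025,0,0,0,0,-1],[0.025,-0.0025,0,0,0,0,-1],[0.015,-0.002,0,0,0,0,-1],[0.005,0,0.015,0,0,0,-1],[0,0,0,0,0,0,-1],[0,0,0,0,0,0,-1],[0,0,0,0,0,0,-1]]}}

```text
clock: 31.63
tool_pos: [0.4707, 0.269, 0.14]
eef_rot: [-3.141, 0.001, 1.468]
force: [0.7, -1.0, -0.0]
finger_gap: 0.453
grip_force: 20.0
```

```bash
python3 go.py .4718 .2706 .075 -5.8
```

```text
clock 31.6 phi -5.9 q7 -0.59 tilt 0.079 pos [0.4707 0.269  0.14  ] F [ 0.7 -1.  -0. ] gap 0.453 grip 20.0
turn -0.1 then shift [0.0017 0.0009 0.065 ]
```

Emit:
{"api": "carry_out", "payload": {"moves": [[0.001,0.001,0.02,0,0,0,-1],[0,0,0.02,0,0,0,-1],[0,0,0.015,0,0,0,-1],[0,0,0.005,0,0,0,-1],[0,0,0.002,0,0,0,-1],[0,0,0,0,0,0,-1],[0,0,0.001,0,0,0,-1],[0,0,0,0,0,0,-1],[0,0,0,0,0,0,-1]]}}

```text
clock: 32.38
tool_pos: [0.4721, 0.2718, 0.0779]
eef_rot: [3.141, -0.001, 1.47]
force: [-0.5, 0.4, -0.4]
finger_gap: 0.453
grip_force: 20.0
```

Emit:
{"api": "carry_out", "payload": {"moves": [[0,0,0.001,0,0,0,-1],[0,0,0.001,0,0,0,-1],[0,0,0,0,0,0,-1],[0,0,0,0,0,0,-1]]}}

```text
clock: 32.72
tool_pos: [0.4717, 0.2715, 0.0751]
eef_rot: [-3.142, 0.0, 1.47]
force: [0.1, 0.2, -0.9]
finger_gap: 0.454
grip_force: 20.0
```

Emit:
{"api": "carry_out", "payload": {"moves": [[0,0,0.001,0,0,0,-1],[0,0,0,0,0,0,-1],[0,0,0,0,0,0,-1]]}}

```text
clock: 32.97
tool_pos: [0.4716, 0.2715, 0.074]
eef_rot: [-3.141, 0.0, 1.47]
force: [-0.2, 1.0, -0.8]
finger_gap: 0.457
grip_force: 20.0
```

Emit:
{"api": "carry_out", "payload": {"moves": [[0,0,0.0006,0,0,0,-1],[0,0,0,0,0,0,-1],[0,0,0,0,0,0,0.5],[0,0,0,0,0,0,0.5],[0,0,0,0,0,0,0.5],[0,0,0,0,0,0,0.5],[0,0,-0.01,0,0,0,0.5],[0,0,-0.02,0,0,0,0.5],[0,0,-0.03,0,0,0,0.5],[0,0,-0.03,0,0,0,0.5],[0,0,0,0,0,0,0.5]]}}

```text
clock: 33.88
tool_pos: [0.4745, 0.2728, 0.1697]
eef_rot: [3.136, -0.006, 1.469]
force: [1.0, 0.5, 0.7]
finger_gap: 0.75
grip_force: 0.0
```

```bash
python3 go.py .6332 .2331 .10 -13.5
```

```text
clock 33.9 phi -5.8 q7 -0.60 tilt 0.467 pos [0.4745 0.2728 0.1697] F [1.  0.5 0.7] gap 0.750 grip 0.0
turn 7.7 then shift [-0.0015  0.1636  0.0697]
```

Emit:
{"api": "carry_out", "payload": {"moves": [[0,0,0,0,0,4,0.8],[0,0,0,0,0,4,0.8],[0,0.02,0,0,0,0,0.8],[0,0.03,0,0,0,0,0.8],[0,0.03,0,0,0,0,0.8],[0,0.03,0,0,0,0,0.8],[0,0.03,0.01,0,0,0,0.8],[0,0.02,0.02,0,0,0,0.8],[0,0.006,0.02,0,0,0,0.8],[0,0,0.02,0,0,0,0.8],[0,0,0,0,0,0,0.8],[0,0,0,0,0,0,0.8],[0,0,0,0,0,0,0.8]]}}

```text
clock: 34.97
tool_pos: [0.6333, 0.2324, 0.095]
eef_rot: [3.141, -0.001, 1.331]
force: [-0.1, -0.4, 1.0]
finger_gap: 0.903
grip_force: 0.0
```

```bash
python3 go.py .6332 .2331 .01 -14;  python3 - <<'E'
from h import *
crop(cam("top"),150,140,120,130,4,"g.png")
E
```

```text
clock 35.0 phi -13.8 q7 -0.41 tilt 0.079 pos [0.6333 0.2324 0.095 ] F [-0.1 -0.4  1. ] gap 0.903 grip 0.0
turn 0.2 then shift [ 0.0006 -0.0003  0.085 ]
```

View pics/g.png

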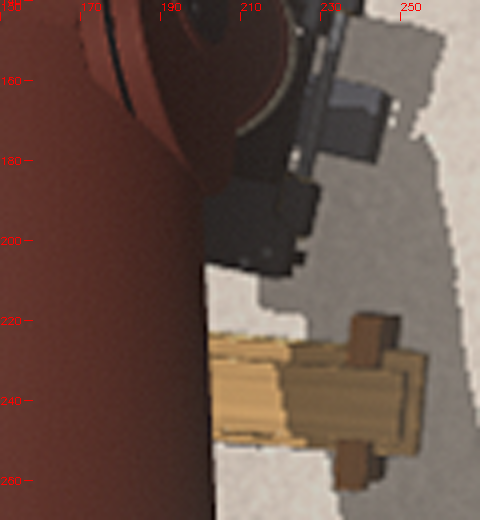

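The narrow board lies on the stickers, with its right end near (250,240) and in line. The weight is undisturbed at (240,170). Descending on it.

Emit:
{"api": "carry_out", "payload": {"moves": [[0,0,0.02,0,0,0,0.8],[0,0,0.02,0,0,0,0.8],[0,0,0.02,0,0,0,0.8],[0,0,0.016,0,0,0,0.8],[0,0,0.01,0,0,0,0.8],[0,0,0,0,0,0,0.8],[0,0,0,0,0,0,-1],[0,0,0,0,0,0,-1],[0,0,0,0,0,0,-1],[0,0,0,0,0,0,-1],[0,0,0,0,0,0,-1],[0,0,0,0,0,0,-1],[0,0,0,0,0,0,-1],[0,0,0,0,0,0,-1],[0,0,0,0,0,0,-1],[0,0,0,0,0,0,-1]], "grip_force": 50}}

```text
clock: 36.35
tool_pos: [0.6336, 0.2319, 0.008]
eef_rot: [3.14, -0.0, 1.33]
force: [2.3, -0.6, 3.1]
finger_gap: 0.501
grip_force: 50.0
```

Emit:
{"api": "carry_out", "payload": {"moves": [[0,0,-0.005,0,0,0,-1],[0,0,-0.01,0,0,0,-1],[0,0,-0.02,0,0,0,-1],[0,0,-0.025,0,0,0,-1],[0,0,-0.025,0,0,0,-1],[0,0,-0.025,0,0,0,-1],[0,0,-0.025,0,0,0,-1],[0,0,-0.02,0,0,0,-1],[0,0,0,0,0,0,-1],[0,0,0,0,0,0,-1],[0,0,0,0,0,0,-1]]}}

```text
clock: 37.27
tool_pos: [0.6316, 0.2319, 0.1606]
eef_rot: [-3.139, 0.002, 1.33]
force: [-0.5, -0.1, -6.8]
finger_gap: 0.501
grip_force: 50.0
```

```bash
python3 go.py .4718 .2706 .14 -5.8
```

```text
clock 37.3 phi -13.8 q7 -0.43 tilt 0.170 pos [0.6316 0.2319 0.1606] F [-0.5 -0.1 -6.8] gap 0.501 grip 50.0
turn -8.0 then shift [ 0.0224 -0.1629  0.0206]
```

Emit:
{"api": "carry_out", "payload": {"moves": [[0,0,0,0,0,-4,-1],[0,0,0,0,0,-4,-1],[0.002,-0.012,0,0,0,0,-1],[0.003,-0.024,0,0,0,0,-1],[0.003,-0.024,0,0,0,0,-1],[0.003,-0.024,0,0,0,0,-1],[0.003,-0.024,0,0,0,0,-1],[0.003,-0.024,0,0,0,0,-1],[0.003,-0.018,0,0,0,0,-1],[0.002,-0.01,0,0,0,0,-1],[0,-0.003,0,0,0,0,-1],[0,0,0.015,0,0,0,-1],[0,0,0,0,0,0,-1],[0,0,0,0,0,0,-1],[0,0,0,0,0,0,-1],[0,0,0,0,0,0,-1]]}}

```text
clock: 38.6
tool_pos: [0.4737, 0.2699, 0.1478]
eef_rot: [3.141, 0.0, 1.469]
force: [0.4, -0.2, -6.0]
finger_gap: 0.501
grip_force: 50.0
```

```bash
python3 go.py .4718 .2706 .098 -5.8;  python3 - <<'E'
from h import *
crop(cam("side"),190,120,120,90,6,"s.png")
E
```

```text
clock 38.6 phi -5.8 q7 -0.59 tilt 0.033 pos [0.4737 0.2699 0.1478] F [ 0.4 -0.2 -6. ] gap 0.501 grip 50.0
turn -0.0 then shift [ 0.0005 -0.002   0.0498]
```

View pics/s.png

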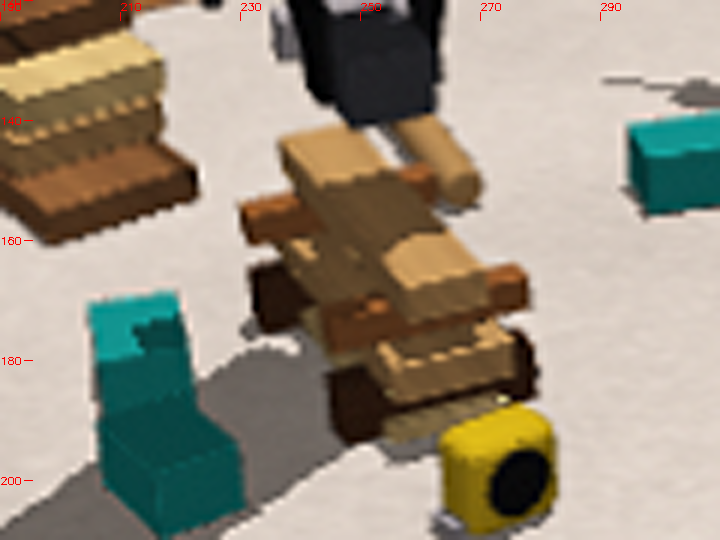

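The stack is intact and square, and the weight hangs over it at about (254,132). Lowering slowly.

Emit:
{"api": "carry_out", "payload": {"moves": [[0,-0.002,0.015,0,0,0,-1],[0,0,0.015,0,0,0,-1],[0,0,0.01,0,0,0,-1],[0,0,0.004,0,0,0,-1],[0,0,0.002,0,0,0,-1],[0,0,0,0,0,0,-1],[0,0,0.001,0,0,0,-1],[0,0,0,0,0,0,-1],[0,0,0,0,0,0,-1]]}}

```text
clock: 39.4
tool_pos: [0.4713, 0.2707, 0.101]
eef_rot: [3.141, -0.001, 1.47]
force: [0.5, -0.0, -6.1]
finger_gap: 0.5
grip_force: 50.0
```

Emit:
{"api": "carry_out", "payload": {"moves": [[0,0,0.001,0,0,0,-1],[0,0,0.001,0,0,0,-1],[0,0,0.001,0,0,0,-1],[0,0,0,0,0,0,-1],[0,0,0,0,0,0,-1]]}}

```text
clock: 39.82
tool_pos: [0.4709, 0.2704, 0.0974]
eef_rot: [-3.141, 0.0, 1.47]
force: [0.6, -0.7, -6.0]
finger_gap: 0.505
grip_force: 50.0
```

Emit:
{"api": "carry_out", "payload": {"moves": [[0,0,0.001,0,0,0,-1],[0,0,0,0,0,0,-1],[0,0,0,0,0,0,-1]]}}

```text
clock: 40.07
tool_pos: [0.4709, 0.2704, 0.0964]
eef_rot: [-3.142, 0.0, 1.47]
force: [-0.1, -0.9, -6.6]
finger_gap: 0.501
grip_force: 50.0
```

Emit:
{"api": "carry_out", "payload": {"moves": [[0,0,0.001,0,0,0,-1],[0,0,0,0,0,0,-1],[0,0,0,0,0,0,-1]]}}

```text
clock: 40.32
tool_pos: [0.4711, 0.2705, 0.0959]
eef_rot: [3.142, -0.0, 1.47]
force: [-1.8, -1.8, 1.0]
finger_gap: 0.501
grip_force: 50.0
```

Contact has taken the weight's load. Releasing, rising and moving clear.

Emit:
{"api": "carry_out", "payload": {"moves": [[0,0,0,0,0,0,0.5],[0,0,0,0,0,0,0.7],[0,0,0,0,0,0,0.7],[0,0,0,0,0,0,0.7],[0,0,0,0,0,0,0.7],[0,0,-0.01,0,0,0,0.7],[0,0,-0.02,0,0,0,0.7],[0,0,-0.03,0,0,0,0.7],[0,0,-0.03,0,0,0,0.7],[-0.02,0,-0.01,0,0,0,0.7],[-0.03,0,0,0,0,0,0.7],[-0.03,0,0,0,0,0,0.7],[-0.03,0,0,0,0,0,0.7],[-0.03,0,0,0,0,0,0.7],[-0.03,0,0,0,0,0,0.7],[-0.03,0,0,0,0,0,0.7],[-0.03,0,0,0,0,0,0.7],[-0.02,0,0,0,0,0,0.7],[0,0,0,0,0,0,0.7],[0,0,0,0,0,0,0.7]]}}

```text
clock: 41.98
tool_pos: [0.4459, 0.0209, 0.1962]
eef_rot: [3.141, -0.002, 1.467]
force: [0.2, 1.6, -0.5]
finger_gap: 0.852
grip_force: 0.0
```

```bash
python3 - <<'E'
from h import *
crop(cam("top"),150,195,120,75,6,"z.png"); cv2.imwrite("pics/side9.png",cam("side")["pixels"])
E
```

```text
(no output)
```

View pics/z.png

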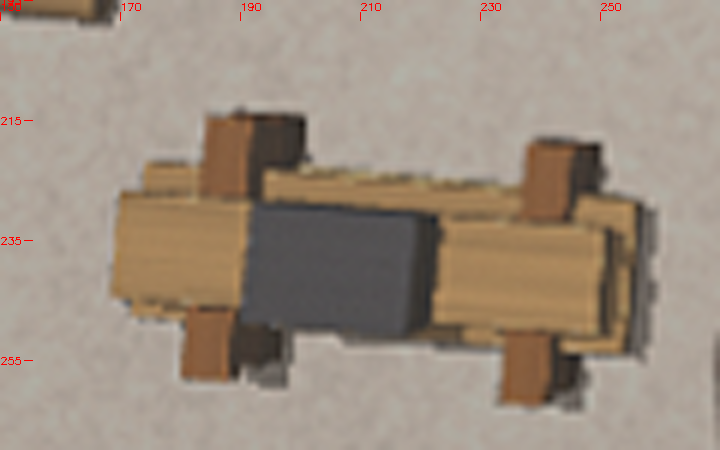

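View pics/side9.png

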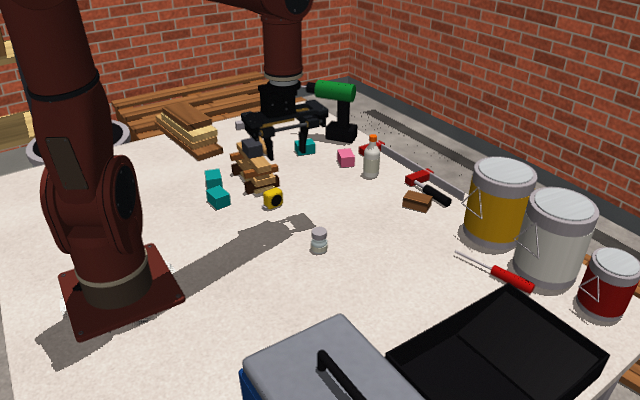

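The top crop shows the weight at about (204,240), on the narrow board (168–251). The side view shows the glue upright at (371,158). A quick numeric check, then hand in if it is within tolerance.

```bash
python3 - <<'E'
from pose import *
c=cam("top"); S=np.array([.4721,.2703]); a=np.radians(-6.0); ok=True
for n,p,z in(("weight",[(251,202),(419,212),(406,333),(243,321)],.124),("narrow",[(122,190),(607,226),(598,337),(112,296)],.088)):
    m,l,w,al,aw=pose(c,150,195,6,p,z); q=np.array([[np.cos(a),np.sin(a)],[-np.sin(a),np.cos(a)]])@(m-S)
    print(n,l,w,al,aw,q); ok&=abs(q).max()<.009
if ok: print(r.finish_job())
E
```

```text
weight 0.05871005407098695 0.04292078124328248 -94.95239039071116 -5.378387596738243 [-0.00100311  0.00179738]
narrow 0.17962056889481795 0.04041262122866724 -95.6802041860553 -5.407616084070166 [-0.0011288   0.00051884]
the job is handed in; nothing more can be done
None
```

The drying stack is built and handed in: by my camera measurements every piece is within about 2 mm of its place and about 1° of square, the weight was lowered gently, and the glue bottle is still upright (no verdict came back).

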